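# Hang the slotted plaque on the drying stand

### The arm

A 6-joint arm with a two-finger parallel gripper is mounted at the origin on the work surface. World frame = base frame: x ahead of the robot, y to its left, z up, the work surface at z = 0. Lengths are in m, angles in degrees, forces in N, time in s.
With the tool pointing down it reaches from about 0.4 to 0.825 m from the base axis. Payload 7 kg.
Tool frame: the origin (TCP) lies between the finger pads; the fingertips stand 17 mm ahead of it and the grasp point (between the pads) lies 2 mm behind it; x points along the fingers, y is the direction in which the jaws open and shut, and the axes are right-handed (so a half turn about x gives the same grasp; the last joint's range is limited). The gripper opens to 88 mm and grips with 3 to 60 N. Pads are 19 mm wide; open, the fingers measure 130 mm over their backs; the gripper's body (78 mm by 193 mm) begins 47 mm behind the grasp point.
Start: joints at [91.106, 20.546, 0.682, 0, -70.136, -16.507], TCP at [0.179, 0.651, 0.244] pointing down, gripper open.
Joint ranges: [-176.03, 176.03], [-82.01, 121.73], [-58.28, 71.71], [-173.87, 95.51], [-174.79, -0.11], [-173.66, 173.66]. Speed limits (degrees/s): [136.94, 136.94, 172.46, 180, 180, 180].

### API

Orientations are given as [roll, pitch, yaw] about the fixed x, y, z axes, in that order (R = Rz(yaw) Ry(pitch) Rx(roll)).
In Python, from plant import r gives the robot as it stands.
- The arm moves only by the shell command python3 -m jog 'ROWS' [FORCE]. ROWS is a JSON object of lists of equal length, an entry for each row: "fingers": the opening, from 0 (shut) to 1 (fully open); "dp": the shift along the tool's x, y, z in mm, a list of three; "twist": the turn about the tool's x in degrees. In form: {"fingers": [fingers, ...], "dp": [[dx, dy, dz], ...], "twist": [twist, ...]}. A call has exactly 5 rows; each row is the pose to reach, as a shift and turn from the pose measured when the call began, along the tool's axes at that moment; what a row does not reach only later rows make up. A row lasts 1/10 s, in which the tool goes at most 50 mm and 8.59 degrees, less where a joint would pass 70% of its speed; a pose out of reach is approached as far as the arm can. A call with a gripper value outside its range is refused whole. The fingers move at their own pace and stop on an object; FORCE is the grip in N (left out, the last holds). Time passes only in rows, so rows that repeat a pose let the fingers close, or fill a call up. It gives the time, the measured TCP pose, the force and the opening at its end, in the units of the state.
- r.get_state(): the state, without advancing time (a new reading comes with each control period).
- r.capture(name): name is "scene" or "top" or "wrist"; returns a dict with "frame" (400x640x3 uint8, red, green, blue), "intrinsics" (3x3 intrinsics, pixels), "pose" (4x4, takes a point from camera to world coordinates). Camera axes: x right, y down, z forward; pixel columns grow to the right and rows downward; lengths in m; the calibration is good to about 2 mm. The wrist camera is an equidistant fisheye: a pixel r from the principal point sees the ray r / f radians off the axis. A picture is of the moment at which its call begins. There is no depth.
- r.close_job(): hands the job in, once; it reports no verdict.
The state is a dict: "time_s": time; "joints": joint angles; "qd": joint speeds; "joint_torque": joint torques, N m; "tcp_pos": TCP position; "eef_rot": TCP orientation; "contact_force": force on the tool from outside, world axes, zero at the start; "moment": the same for the moment, N m; "gripper_width": finger opening in m.
Only numpy, scipy, OpenCV 4.12 (cv2) and the standard library are available. Lean on these libraries where they do the work, as an engineer would, in place of code of your own. Each camera call takes 0.05 s, during which the arm holds its last target. There are 200 camera calls.

### The job

Hang the oval cast plaque whose steel strap has the open-sided slot (not the one with the closed round hole) on the pin of the tall drying stand: slide the slot sideways over the pin, between the post and the end disc, then let it down and let go so that it hangs upright on the pin. Leave the plaque with the round hole standing in its block.

Things in the scene. Friction and masses are not known exactly. Their poses are not given: they have to be found in the camera images.
- slot_mid (a point): Plaque to hang: middle of its C-shaped steel strap's slot, half-way up. Stands upright, 140 mm tall, 0.2 kg. x through thickness, y across, z up. From this point: slot open to -y (edge y=-26 mm), closed at y=+12; floor z=-12, ceiling z=+18; at the mouth (y -26..-12) a lip hangs to z=+12, leaving 24 mm. Hung, the pin's axis lies in the pocket behind the lip, at y=0, z=+14. Underside z=-70.
- slot_tab (a point): Same plaque, 50 mm above the slot point: middle of the flat steel tab on top of its strap, to grip from above by its thickness: 8 mm thick (x), 30 mm wide (y), 20 mm up and down from here. Below the strap hangs an oval bronze casting 76 x 52 mm, 10 mm thick, its foot standing 18 mm deep in the groove of a wooden block (80 x 110 mm, 30 mm high), one of two.
- tall_stand_pin (a point): Tall drying stand, fixed: mid-length of its level steel pin, on the axis, 180 mm above the table. Pin 8 mm thick; x points along it from post to end disc, z up. Wooden post (16 mm square, top 8 mm above the axis) begins at x=-25 mm; end disc (30 mm across, too big for the slot) at x=+25. Plywood foot 110 mm square, 14 high. The similar low stand (pin at 95 mm) 0.16 to 0.26 m away is not for it.
- hole_plaque_mid (a point): Plaque to leave alone: its middle, 70 mm above its underside, 140 mm tall. Same oval casting and tab, standing in the other wooden block, but its strap has a closed round hole of 24 mm. Axes as for the plaque to hang.
Mind the look-alikes: they are no part of the job. Leave any blue or yellow look-alike of the part that bears tall_stand_pin alone.

How it is judged:
By the outcome, as a careful person would: the job done as asked, in the order asked, and still so for the second after the job is handed in, with the robot touching nothing.
It also fails if it takes over 45 s, if anything falls off the work surface, if the arm or the gripper's body presses on something with over 40 N, if the wrist force passes 120 N, or if a joint passes its speed limit or range.

## Working session

There is one attempt and no reset: what is moved stays moved. The work goes in short steps, Python scripts to look and compute and a shell command to move; the robot and the scene stay as the last step left them, time stands still between calls to the robot, and variables do not carry over. Pictures are saved under pics/ and viewed, on a budget of 10 in all, crops included, one or two more only if the job needs it, and the job is handed in when it is done.

```bash
ls; mkdir -p pics; cat > h.py <<'E'
import numpy as np,cv2
from plant import r
from scipy.spatial.transform import Rotation as R
def cap(n,f):
    c=r.capture(n); cv2.imwrite(f'pics/{f}.png',c['frame'][:,:,::-1]); np.savez(f'pics/{f}.npz',**c); return c
def ray(c,u,v,fish=False):
    K=np.array(c['intrinsics']);P=np.array(c['pose'])
    x=(u-K[0,2])/K[0,0];y=(v-K[1,2])/K[1,1]
    if fish:
        t=np.hypot(x,y); s=np.sin(t)/t if t>0 else 1; d=np.array([x*s,y*s,np.cos(t)])
    else: d=np.array([x,y,1.])
    d=P[:3,:3]@d; return P[:3,3],d/np.linalg.norm(d)
def onz(c,u,v,z,fish=False):
    o,d=ray(c,u,v,fish); return o+d*(z-o[2])/d[2]
def tri(*rs):
    A=sum(np.eye(3)-np.outer(d,d) for o,d in rs);b=sum((np.eye(3)-np.outer(d,d))@o for o,d in rs)
    p=np.linalg.solve(A,b); return p,[np.linalg.norm((np.eye(3)-np.outer(d,d))@(p-o))*1e3 for o,d in rs]
def proj(c,p):
    K=np.array(c['intrinsics']);P=np.array(c['pose']);q=P[:3,:3].T@(np.array(p)-P[:3,3]); q=K@q; return q[:2]/q[2]
E
python3 - <<'E'
from h import *
for n in ['scene','top','wrist']:
    c=cap(n,n+'0'); print(n,np.round(c['pose'],3).tolist(),np.round(c['intrinsics'],1).tolist())
a=np.vstack([cv2.imread('pics/scene0.png'),cv2.imread('pics/top0.png')])
cv2.imwrite('pics/st.png',cv2.resize(a,(480,600)))
s=r.get_state();print(s['tcp_pos'],s['eef_rot'],s['gripper_width'],s['time_s'])
E
```

```text
pics
scene [[-0.261, 0.786, -0.56, 1.071], [0.965, 0.21, -0.155, 0.174], [-0.004, -0.581, -0.814, 0.988], [0.0, 0.0, 0.0, 1.0]] [[453.4, 0.0, 321.3], [0.0, 453.4, 199.4], [0.0, 0.0, 1.0]]
top [[0.025, -0.992, 0.123, 0.363], [-1.0, -0.027, -0.015, -0.008], [0.018, -0.122, -0.992, 1.157], [0.0, 0.0, 0.0, 1.0]] [[444.7, 0.0, 316.8], [0.0, 444.7, 196.3], [0.0, 0.0, 1.0]]
wrist [[-0.264, -0.93, -0.254, 0.247], [-0.964, 0.256, 0.068, 0.632], [0.002, 0.263, -0.965, 0.384], [0.0, 0.0, 0.0, 1.0]] [[309.7, 0.0, 321.9], [0.0, 309.7, 199.1], [0.0, 0.0, 1.0]]
[0.17922444 0.65042018 0.24283324] [ 97.95125545  89.92587039 -97.45548043] 0.08768462058640285 0.15
```

View pics/scene0.png

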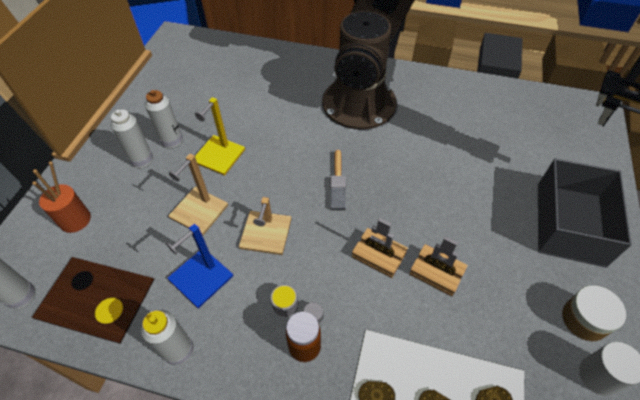

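View pics/top0.png

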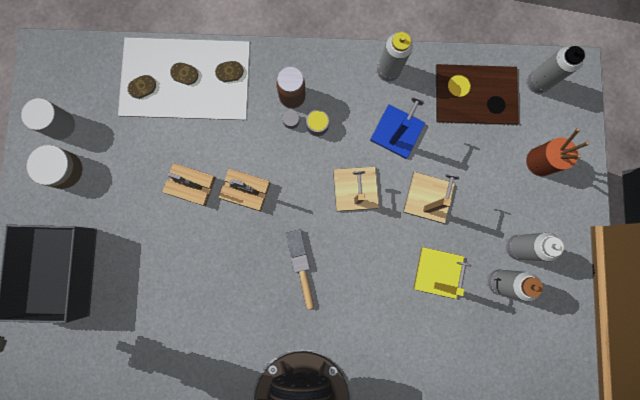

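The scene image shows two plaques in blocks, at about (380,248) and (440,265), which are (245,188) and (188,184) in top. Wooden stands are at (198,200) (tall) and (267,228) (low), with blue (200,265) and yellow (220,140) look-alikes. Next I'll enlarge the candidates.

```bash
python3 - <<'E'
import cv2,numpy as np
s=cv2.imread('pics/scene0.png');t=cv2.imread('pics/top0.png');w=cv2.imread('pics/wrist0.png')
a=cv2.resize(s[210:300,340:480],(400,257),interpolation=3)
b=cv2.resize(s[140:260,155:300],(400,331),interpolation=3)
c=cv2.resize(t[155:220,155:280],(400,208),interpolation=3)
d=cv2.resize(w,(400,250))
L=np.vstack([a,b]);Rr=np.vstack([c,d]);Rr=np.vstack([Rr,np.zeros((L.shape[0]-Rr.shape[0],400,3),np.uint8)])
cv2.imwrite('pics/m1.png',np.hstack([L,Rr]))
E
```

```text
(no output)
```

View pics/m1.png

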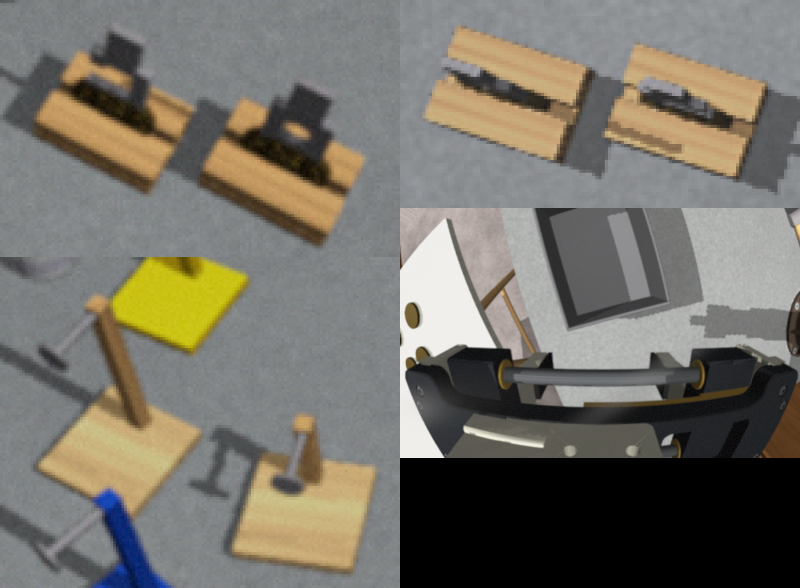

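The left plaque in the scene image, (380,245), has the strap open on its left side, towards scene-left (about world -y). The right one, (440,265), shows a closed light oval hole. So the target is the left one, at top (245,188). The tall wooden stand is at scene (198,205), with its post about twice the height of the low one's. Next: enlarge for exact pixels.

```bash
python3 - <<'E'
import cv2,numpy as np
from h import *
s=cv2.imread('pics/scene0.png');t=cv2.imread('pics/top0.png')
def crop(i,u,v,w,h,k):
    c=cv2.resize(i[v:v+h,u:u+w],(w*k,h*k),interpolation=2)
    for x in range(-(-u//10)*10,u+w,10):
        cv2.line(c,((x-u)*k,0),((x-u)*k,4 if x%50 else 12),(255,255,255),1); 
    for y in range(-(-v//10)*10,v+h,10): cv2.line(c,(0,(y-v)*k),(4 if y%50 else 12,(y-v)*k),(255,255,255),1)
    return c
a=crop(s,163,140,65,50,6);b=crop(s,350,215,65,50,6);c=crop(t,400,165,65,50,6);d=crop(t,215,160,65,50,6)
cv2.imwrite('pics/m2.png',np.vstack([np.hstack([a,b]),np.hstack([c,d])]))
# masks
S=dict(np.load('pics/scene0.npz'));T=dict(np.load('pics/top0.npz'))
def rect(c,box,z,nm):
    u,v,w,h=box;hsv=cv2.cvtColor(np.ascontiguousarray(c['frame'][v:v+h,u:u+w]),cv2.COLOR_RGB2HSV)
    m=cv2.inRange(hsv,(8,60,90),(28,255,255)); m=cv2.morphologyEx(m,cv2.MORPH_CLOSE,np.ones((11,11)))
    cs=cv2.findContours(m,0,1)[0];k=max(cs,key=cv2.contourArea)[:,0]
    P=np.array([onz(c,x+u,y+v,z)[:2] for x,y in k],np.float32)*1e3
    q=cv2.minAreaRect(P);print(nm,q,cv2.contourArea(P))
rect(T,(218,165,58,50),.03,'slotblock top');rect(T,(160,160,58,50),.03,'holeblock top')
rect(T,(400,165,62,62),.014,'tallfoot top');rect(T,(330,160,54,55),.014,'lowfoot top')
rect(S,(350,225,58,52),.03,'slotblock scene')
E
```

```text
slotblock top ((516.4545288085938, 162.7125244140625), (128.29736328125, 93.69233703613281), 68.69507598876953) 8928.247357484186
holeblock top ((525.9575805664062, 305.34002685546875), (128.2359619140625, 94.93616485595703), 68.06743621826172) 9001.125091043767
tallfoot top ((505.56640625, -309.9956970214844), (126.40143585205078, 121.50677490234375), 75.67232513427734) 12057.856536071748
lowfoot top ((521.6280517578125, -126.00241088867188), (122.43021392822266, 136.4268035888672), 5.119736194610596) 13247.25894255488
slotblock scene ((520.2328491210938, 165.49481201171875), (131.9475860595703, 98.70634460449219), 70.63961029052734) 9451.868775329436
```

View pics/m2.png

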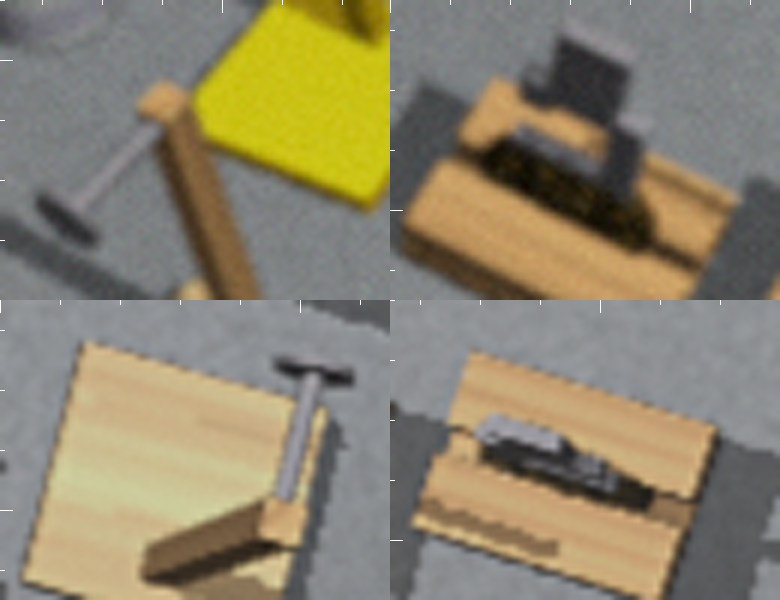

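```bash
python3 - <<'E'
from h import *
S=dict(np.load('pics/scene0.npz'));T=dict(np.load('pics/top0.npz'))
for n,a,b in [('tabtop',(384.7,222),(237,182.7)),('posttop',(190.2,157),(447.5,201.7)),('pin@post',(189.2,161.7),(447.8,198.3)),('disc',(174.3,176.3),(452.5,176.8))]:
    p,e=tri(ray(S,*a),ray(T,*b));print(n,np.round(p*1e3),np.round(e,1))
for n,a,b,z in [('tab',(384.7,222),(237,182.7),.152),('pin@post',(189.2,161.7),(447.8,198.3),.18),('disc',(174.3,176.3),(452.5,176.8),.18)]:
    print(n,np.round(onz(S,*a,z)*1e3),np.round(onz(T,*b,z)*1e3))
E=lambda p:np.round(onz(T,*p,.152)*1e3)
f=lambda x,y:(215+(x-390)/6,160+(y-300)/6)
print('tab top corners',E(f(482,425)),E(f(570,447)))
st=r.get_state();M=R.from_euler('xyz',st['eef_rot'],degrees=True).as_matrix();print(np.round(M,3))
E
```

```text
tabtop [514. 163. 144.] [1.4 1.4]
posttop [ 479. -310.  182.] [1.7 1.7]
pin@post [ 487. -313.  174.] [2.8 2.8]
disc [ 536. -325.  175.] [1.3 1.3]
tab [519. 164. 152.] [513. 160. 152.]
pin@post [ 491. -306.  180.] [ 487. -314.  180.]
disc [ 540. -320.  180.] [ 536. -325.  180.]
tab top corners [517. 175. 152.] [510. 142. 152.]
[[-0.    -0.266 -0.964]
 [-0.001 -0.964  0.266]
 [-1.     0.001 -0.   ]]
```

```bash
cat > go.py <<'E'
import sys
from h import *
# usage: go.py x y z(mm) yaw of tool-y (deg): remaining dp, twist
x,y,z,w=map(float,sys.argv[1:5]);s=r.get_state();M=R.from_euler('xyz',s['eef_rot'],degrees=True).as_matrix()
d=M.T@(np.array([x,y,z])-np.array(s['tcp_pos'])*1e3);c=np.degrees(np.arctan2(M[1,1],M[0,1]))
print('dp',np.round(d,1),'twist',round(-((w-c+180)%360-180),1),'tcp',np.round(np.array(s['tcp_pos'])*1e3,1),'yaw',round(c,1),'tilt',np.round(M[:2,0],4),'F',np.round(s['contact_force'],1),'w',round(s['gripper_width']*1e3,1),'t',s['time_s'],'j',np.round(s['joints'],0))
E
python3 -m jog '{"fingers":[1,1,1,1,1],"dp":[[0,32,-38],[0,64,-76],[0,96,-114],[0,128,-152],[0,160,-190]],"twist":[8.5,17,25.5,34,42.5]}'; python3 go.py 517 163 243 159.6
```

```text
time_s: 0.65
tcp_pos: [0.3205, 0.4438, 0.243]
eef_rot: [138.0, 89.9, -100.2]
contact_force: [0.9, 0.8, 0.6]
gripper_width: 0.0878
dp [ 3.000e-01 -1.920e+01 -3.422e+02] twist 52.2 tcp [320.5 443.8 243. ] yaw -148.2 tilt [-0.0002 -0.0013] F [0.9 0.8 0.6] w 87.8 t 0.65 j [ 75.   9. -16.   0. -66. -43.]
```

```bash
python3 -m jog '{"fingers":[1,1,1,1,1],"dp":[[0,-2,-45],[0,-5,-90],[0,-8,-135],[0,-11,-180],[0,-13,-225]],"twist":[8.5,17,25.5,34,42.5]}'; python3 go.py 517 163 243 159.6
```

```text
time_s: 1.15
tcp_pos: [0.4507, 0.2577, 0.2433]
eef_rot: [-178.0, 89.9, -99.0]
contact_force: [1.1, 0.3, 0.1]
gripper_width: 0.0873
dp [  0.4 -83.3 -80.2] twist 9.3 tcp [450.7 257.7 243.3] yaw 168.9 tilt [-0.0002 -0.0011] F [1.1 0.3 0.1] w 87.3 t 1.15 j [ 51.   6. -19.   0. -65. -63.]
```

```bash
python3 -m jog '{"fingers":[1,1,1,1,1],"dp":[[0,-30,-27],[0,-60,-54],[0,-83,-80],[0,-83,-80],[0,-83,-80]],"twist":[3,6,9.3,9.3,9.3]}'; python3 go.py 517 163 243 159.6; python3 - <<'E'
from h import *
c=cap('wrist','w1')
E
```

```text
time_s: 1.65
tcp_pos: [0.5169, 0.1624, 0.2431]
eef_rot: [173.9, 89.9, -116.6]
contact_force: [-0.8, -0.1, -0.3]
gripper_width: 0.0876
dp [0.1 0.1 0.6] twist -0.1 tcp [516.9 162.4 243.1] yaw 159.5 tilt [-0.0007 -0.0014] F [-0.8 -0.1 -0.3] w 87.6 t 1.65 j [ 38.   8. -16.   0. -66. -59.]
```

View pics/w1.png

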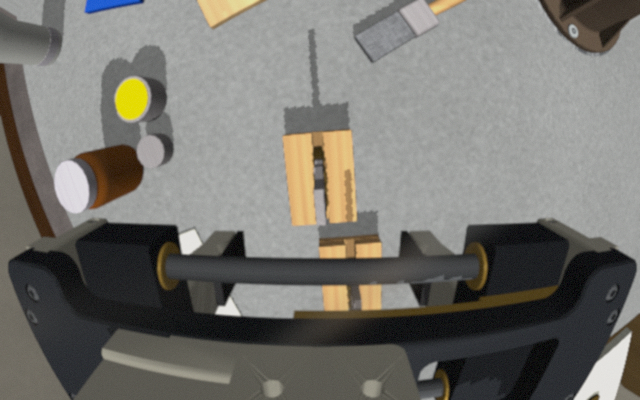

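The wrist view shows the slotted plaque's block at (320,178), roughly centred between the fingers, and the hole plaque's block at (350,270). Next I'll refine its position and yaw from this view.

```bash
python3 - <<'E'
from h import *
c=dict(np.load('pics/w1.npz'));f=c['frame']
u,v,w,h=272,120,96,108
hsv=cv2.cvtColor(np.ascontiguousarray(f[v:v+h,u:u+w]),cv2.COLOR_RGB2HSV)
m=cv2.inRange(hsv,(8,70,60),(28,255,255));m=cv2.morphologyEx(m,cv2.MORPH_OPEN,np.ones((3,3)));m=cv2.morphologyEx(m,cv2.MORPH_CLOSE,np.ones((15,15)))
k=max(cv2.findContours(m,0,1)[0],key=cv2.contourArea)[:,0]
P=np.array([onz(c,x+u,y+v,.03,True)[:2] for x,y in k],np.float32)*1e3
print(cv2.minAreaRect(P),cv2.contourArea(P))
T=np.eye(4)
a=cv2.resize(f[120:235,270:370],(600,690),interpolation=3)[60:650]
cv2.imwrite('pics/w1z.png',a[:,:,::-1])
E
```

```text
((519.4844970703125, 166.45562744140625), (118.76685333251953, 79.97281646728516), 73.62609100341797) 8980.062205276918
```

View pics/w1z.png

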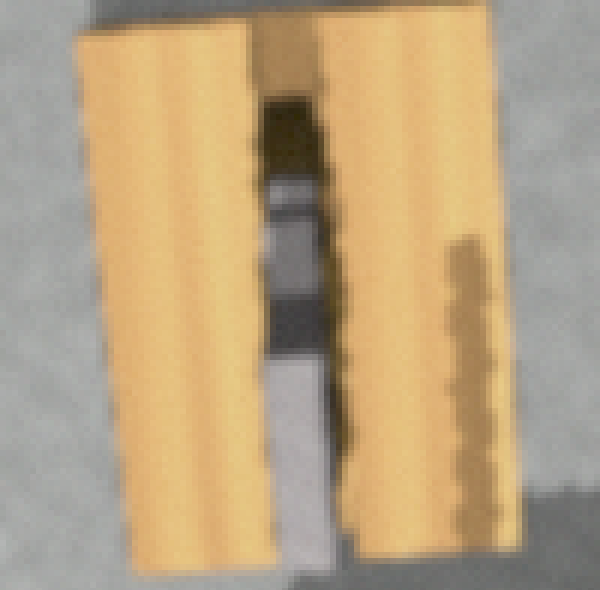

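```bash
python3 - <<'E'
from h import *
c=dict(np.load('pics/w1.npz'))
F=lambda x,y,z:onz(c,270+x/6-.4,130+y/6-.4,z,True)[:2]*1e3
t=[F(*p,.152) for p in [(262,352),(323,352),(335,570),(280,562)]]
b=[F(*p,.03) for p in [(77,35),(490,5),(523,550),(135,575)]]
for n,q in(('tab',t),('block',b)):
    q=np.array(q);print(n,np.round(q,1).tolist(),q.mean(0).round(1));
    for i,j in((3,0),(2,1),(0,1),(3,2)):
        d=q[j]-q[i];print(round(np.hypot(*d),1),round(np.degrees(np.arctan2(*d[::-1])),1),end='; ')
    print()
E
```

```text
tab [[517.0, 145.4], [509.7, 148.1], [518.5, 176.5], [524.9, 172.9]] [517.5 160.8]
28.6 -106.1; 29.7 -107.2; 7.8 159.6; 7.4 150.8; 
block [[541.3, 100.5], [465.8, 122.6], [495.4, 227.8], [571.0, 205.4]] [518.4 164.1]
109.0 -105.8; 109.2 -105.7; 78.7 163.7; 78.9 163.5;
```

```bash
python3 -m jog '{"fingers":[0.8,0.6,0.4,0.3,0.3],"dp":[[25,0,-1],[55,0,-1],[85,0,-1],[109,0,-1],[109,0,-1]],"twist":[-4.5,-4.5,-4.5,-4.5,-4.5]}' 30; python3 go.py 517.8 161 134 164
```

```text
time_s: 2.2
tcp_pos: [0.5138, 0.1619, 0.1312]
eef_rot: [142.7, 89.6, -143.1]
contact_force: [0.2, -0.5, -0.5]
gripper_width: 0.0531
dp [-2.9 -4.1  0.2] twist 0.2 tcp [513.8 161.9 131.2] yaw 164.2 tilt [-0.0057 -0.0042] F [ 0.2 -0.5 -0.5] w 53.1 t 2.2 j [ 38.  14. -25.  -0. -52. -54.]
```

```bash
python3 -m jog '{"fingers":[0.3,0.25,0.2,0.2,0.2],"dp":[[-2.5,-4,0],[-2.5,-4,0],[-2.5,-4,0],[-2.5,-4,0],[-2.5,-4,0]],"twist":[0,0,0,0,0]}' 30; python3 go.py 517.8 161 134 164
```

```text
time_s: 2.7
tcp_pos: [0.5179, 0.161, 0.1343]
eef_rot: [142.4, 89.7, -143.4]
contact_force: [1.0, -0.5, -0.1]
gripper_width: 0.0185
dp [ 0.3  0.1 -0. ] twist 0.2 tcp [517.9 161.  134.3] yaw 164.2 tilt [-0.0047 -0.0035] F [ 1.  -0.5 -0.1] w 18.5 t 2.7 j [ 38.  14. -24.  -0. -52. -54.]
```

```bash
python3 -m jog '{"fingers":[0.15,0.1,0.05,0,0],"dp":[[0,0,0],[0,0,0],[0,0,0],[0,0,0],[0,0,0]],"twist":[0,0,0,0,0]}' 30; python3 go.py 517.8 161 134 164
```

```text
time_s: 3.2
tcp_pos: [0.5179, 0.161, 0.1344]
eef_rot: [142.3, 89.7, -143.5]
contact_force: [-1.9, 0.2, 3.7]
gripper_width: 0.0075
dp [0.4 0.1 0. ] twist 0.2 tcp [517.9 161.  134.4] yaw 164.2 tilt [-0.0048 -0.0035] F [-1.9  0.2  3.7] w 7.5 t 3.2 j [ 38.  14. -24.  -0. -52. -54.]
```

```bash
python3 -m jog '{"fingers":[0,0,0,0,0],"dp":[[-12,0,0],[-30,0,0],[-60,0,0],[-100,0,0],[-140,0,0]],"twist":[0,0,0,0,0]}'; python3 go.py 517.8 161 275 164;python3 - <<'E'
from h import *
a=cap('wrist','w2');b=cap('scene','s2')
A=cv2.imread('pics/w2.png')[80:260,240:400];B=cv2.imread('pics/s2.png')[150:300,330:490]
cv2.imwrite('pics/m3.png',np.hstack([cv2.resize(A,(400,450)),cv2.resize(B,(400,450),interpolation=3)]))
E
```

```text
time_s: 3.7
tcp_pos: [0.5179, 0.1611, 0.276]
eef_rot: [141.1, 89.6, -144.7]
contact_force: [0.0, 0.8, -2.2]
gripper_width: 0.0079
dp [ 1.   0.1 -0.1] twist 0.2 tcp [517.9 161.1 276. ] yaw 164.2 tilt [-0.0059 -0.0042] F [ 0.   0.8 -2.2] w 7.9 t 3.7 j [ 38.   7. -13.  -0. -70. -54.]
```

View pics/m3.png

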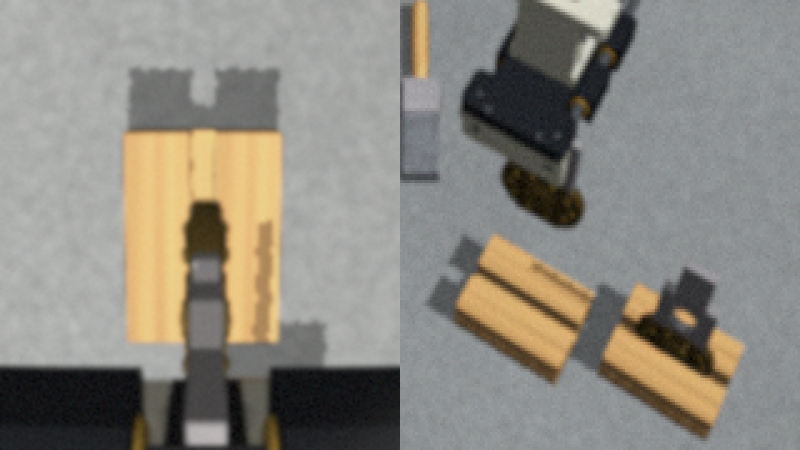

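The plaque is held upright, the slotted block is empty, and the hole plaque is undisturbed. Now I'll carry it across, above the low stand.

```bash
python3 -m jog '{"fingers":[0,0,0,0,0],"dp":[[0,-6,-20],[0,-17,-54],[0,-29,-92],[0,-41,-130],[0,-53,-168]],"twist":[-1,-2,-2,-2,-2]}' && python3 go.py 531 -240 276 166
```

```text
time_s: 4.3
tcp_pos: [0.5256, -0.0151, 0.2808]
eef_rot: [-60.9, 89.8, 15.3]
contact_force: [0.2, -0.7, -2.6]
gripper_width: 0.0079
dp [   4.6  -58.7 -217.2] twist 0.3 tcp [525.6 -15.1 280.8] yaw 166.3 tilt [0.0032 0.0009] F [ 0.2 -0.7 -2.6] w 7.9 t 4.3 j [ 20.   5. -15.   0. -70. -34.]
```

```bash
python3 -m jog '{"fingers":[0,0,0,0,0],"dp":[[1,-14,-50],[2,-27,-100],[3,-40,-150],[4,-53,-195],[4,-58,-217]],"twist":[0,0,0,0,0]}' && python3 go.py 531 -240 276 166; python3 -m jog '{"fingers":[0,0,0,0,0],"dp":[[0,0,0],[0,0,0],[0,0,0],[0,0,0],[0,0,0]],"twist":[0,0,0,0,0]}'; python3 - <<'E'
from h import *
a=cap('wrist','w3');b=cap('scene','s3');cap('top','t3')
A=cv2.imread('pics/w3.png')[0:300,120:520]
cv2.imwrite('pics/m4.png',cv2.resize(A,(800,600),interpolation=3))
E
```

```text
time_s: 4.8
tcp_pos: [0.5294, -0.2428, 0.2759]
eef_rot: [-44.5, 89.9, 31.6]
contact_force: [-1.1, 1.2, -3.5]
gripper_width: 0.0083
dp [-0.1 -0.9  3.1] twist 0.1 tcp [ 529.4 -242.8  275.9] yaw 166.1 tilt [0.0016 0.001 ] F [-1.1  1.2 -3.5] w 8.3 t 4.8 j [ -5.  11.  -9.  -0. -71.  -8.]
time_s: 5.3
tcp_pos: [0.5296, -0.2419, 0.2761]
eef_rot: [-49.5, 89.9, 26.7]
contact_force: [0.1, 0.6, -2.4]
gripper_width: 0.0077
```

View pics/m4.png

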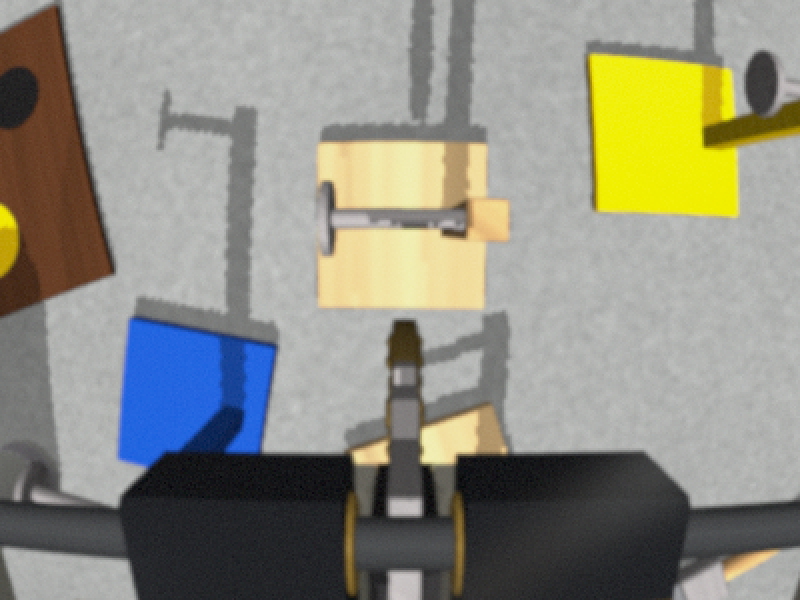

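The wrist view shows the tall stand straight ahead of the plaque: the pin from (335,218) to (467,220) in the crop, disc on the left, post on the right. Next I'll cast these onto z = 180 mm.

```bash
python3 - <<'E'
from h import *
c=dict(np.load('pics/w3.npz'))
F=lambda x,y,z:onz(c,120+x/2-.25,y/2-.25,z,True)[:2]*1e3
a,b=F(334,218,.18),F(467,219.5,.18);d=a-b
print('disc',a,'post',b,'len',np.hypot(*d),'yaw',np.degrees(np.arctan2(d[1],d[0])),'mid',(a+b)/2)
q=np.array([F(*p,.014) for p in [(318,142),(486,142),(484,308),(318,308)]]);print('foot',q.mean(0),[np.degrees(np.arctan2(*(q[i]-q[j])[::-1])) for i,j in((0,1),(3,2))],np.linalg.norm(q-np.roll(q,1,0),axis=1))
p=np.array([F(*p,.188) for p in [(468,200),(509,199),(509,241),(468,240)]]);print('posttop',p.mean(0),np.linalg.norm(p-np.roll(p,1,0),axis=1))
E
python3 go.py 515 -321 235 166
```

```text
disc [ 536.93004843 -322.34013738] post [ 488.17859369 -309.79296029] len 50.34020254748318 yaw -14.432996352317918 mid [ 512.55432106 -316.06654884]
foot [ 513.21378973 -316.4403858 ] [np.float64(-13.783182486898587), np.float64(-13.722996629336347)] [109.34160871 107.94424352 109.22176275 109.00282222]
posttop [ 481.22225194 -307.93755969] [14.83498845 15.19171975 15.66708    15.25422403]
dp [ 41.   -4.6 -80. ] twist 0.2 tcp [ 529.5 -242.2  276.1] yaw 166.2 tilt [0.0019 0.0009] F [-0.2 -0.1 -2.4] w 7.7 t 5.45 j [ -5.  11.  -9.  -0. -71.  -8.]
```

```bash
python3 -m jog '{"fingers":[0,0,0,0,0],"dp":[[15,0,0],[32,-1,0],[43.5,-2,0],[43.5,-2,0],[43.5,-2,0]],"twist":[0,0,0,0,0]}'; python3 go.py 512.7 -316.2 232.4 165.9;python3 - <<'E'
from h import *
s=r.get_state();print(s['contact_force'])
E
```

```text
time_s: 5.95
tcp_pos: [0.5318, -0.2427, 0.2329]
eef_rot: [-58.0, 89.9, 18.2]
contact_force: [0.2, 0.0, -1.3]
gripper_width: 0.0075
dp [  0.4   1.  -75.9] twist 0.3 tcp [ 531.8 -242.7  232.9] yaw 166.2 tilt [0.0018 0.0006] F [ 0.2  0.  -1.3] w 7.5 t 5.95 j [ -5.  12. -12.  -0. -65.  -8.]
[ 0.19852806  0.04381561 -1.25358099]
```

```bash
python3 -m jog '{"fingers":[0,0,0,0,0],"dp":[[0.5,0,-12],[0.5,0,-28],[0.5,1,-42],[0.5,1,-48],[0.5,1,-48]],"twist":[0,0,0,0,0]}'; python3 go.py 512.7 -316.2 232.4 165.9;python3 - <<'E'
from h import *
a=cap('wrist','w4');b=cap('scene','s4')
A=cv2.imread('pics/w4.png')[60:260,240:400];B=cv2.imread('pics/s4.png')[110:230,140:236]
cv2.imwrite('pics/m5.png',np.hstack([cv2.resize(A,(400,500),interpolation=3),cv2.resize(B,(400,500),interpolation=3)]))
E
```

```text
time_s: 6.45
tcp_pos: [0.5188, -0.2904, 0.2323]
eef_rot: [-57.3, 89.9, 18.8]
contact_force: [-0.6, 0.9, -2.2]
gripper_width: 0.0079
dp [ -0.1  -0.3 -26.5] twist 0.2 tcp [ 518.8 -290.4  232.3] yaw 166.1 tilt [0.0017 0.0006] F [-0.6  0.9 -2.2] w 7.9 t 6.45 j [-10.  13. -11.  -0. -66.  -3.]
```

View pics/m5.png

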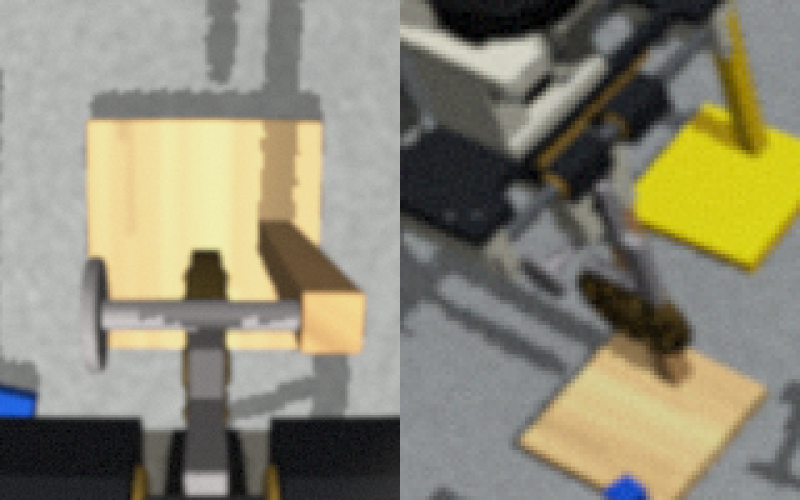

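The plaque sits mid-way between disc and post, with the pin just reaching the mouth (26 mm to go) and no contact. Continuing.

```bash
python3 -m jog '{"fingers":[0,0,0,0,0],"dp":[[0,0,-6],[0,0,-13],[0,0,-20],[0,0,-26.5],[0,0,-26.5]],"twist":[0,0,0,0,0]}'; python3 go.py 512.7 -316.2 218.4 165.9
```

```text
time_s: 7.05
tcp_pos: [0.5126, -0.316, 0.2321]
eef_rot: [-53.1, 89.9, 23.0]
contact_force: [-0.9, 0.2, -2.8]
gripper_width: 0.0078
dp [13.7 -0.2 -0.2] twist 0.2 tcp [ 512.6 -316.   232.1] yaw 166.1 tilt [0.0015 0.0006] F [-0.9  0.2 -2.8] w 7.8 t 7.05 j [-13.  14. -10.  -0. -66.  -1.]
```

No contact. Letting it down slowly onto the pin.

```bash
python3 -m jog '{"fingers":[0,0,0,0,0],"dp":[[4,0,0],[8,0,0],[11,0,0],[12.5,0,0],[12.5,0,0]],"twist":[0,0,0,0,0]}'; python3 go.py 512.7 -316.2 218.4 165.9;python3 - <<'E'
from h import *
b=cap('top','t5');b=cap('wrist','w5')
A=cv2.imread('pics/w5.png')[60:260,240:400];B=cv2.imread('pics/t5.png')[130:250,400:496]
cv2.imwrite('pics/m6.png',np.hstack([cv2.resize(A,(400,500),interpolation=3),cv2.resize(B,(400,500),interpolation=3)]))
E
```

```text
time_s: 7.55
tcp_pos: [0.5125, -0.3158, 0.2193]
eef_rot: [-36.5, 89.9, 39.6]
contact_force: [0.4, 0.2, -2.1]
gripper_width: 0.0078
dp [ 0.9 -0.3 -0.4] twist 0.2 tcp [ 512.5 -315.8  219.3] yaw 166.1 tilt [0.001  0.0008] F [ 0.4  0.2 -2.1] w 7.8 t 7.55 j [-13.  15. -11.  -0. -64.  -1.]
```

```bash
python3 -m jog '{"fingers":[0,0,0,0,0],"dp":[[0.5,0,0],[1,0,0],[1.5,0,0],[1.5,0,0],[1.5,0,0]],"twist":[0,0,0,0,0]}'; python3 go.py 512.7 -316.2 218.4 165.9
```

```text
time_s: 8.15
tcp_pos: [0.5127, -0.3159, 0.2184]
eef_rot: [-61.7, 89.9, 14.4]
contact_force: [-0.8, -0.1, -1.5]
gripper_width: 0.0079
dp [-0.  -0.  -0.3] twist 0.2 tcp [ 512.7 -315.9  218.4] yaw 166.1 tilt [0.0018 0.0005] F [-0.8 -0.1 -1.5] w 7.9 t 8.15 j [-13.  15. -11.  -0. -64.  -1.]
```

```bash
python3 -m jog '{"fingers":[0,0,0,0,0],"dp":[[1,0,0],[2,0,0],[2,0,0],[2,0,0],[2,0,0]],"twist":[0,0,0,0,0]}'; python3 go.py 512.7 -316.2 218.4 165.9; python3 go.py 512.7 -316.2 218.4 165.9|grep -o "F.*w"
```

```text
time_s: 8.65
tcp_pos: [0.5128, -0.316, 0.218]
eef_rot: [-83.2, 89.8, -7.1]
contact_force: [-4.2, 3.7, 9.6]
gripper_width: 0.008
dp [-0.4  0.1 -0.2] twist 0.2 tcp [ 512.8 -316.   218. ] yaw 166.1 tilt [ 0.0029 -0.0004] F [-4.2  3.7  9.6] w 8.0 t 8.65 j [-13.  15. -11.  -0. -64.  -1.]
F [-4.2  3.7  9.6] w
```

View pics/m6.png

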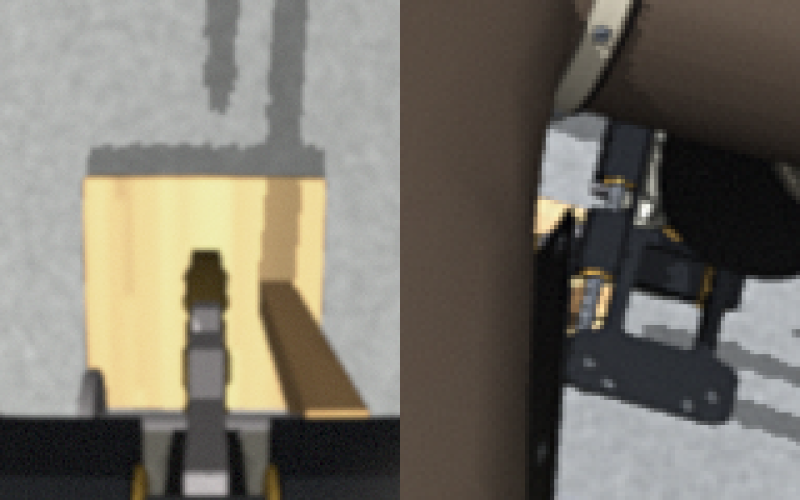

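The pin took the load at the predicted height (TCP z 218, force +9.6 N). Ease off slightly, open a little, then withdraw straight up.

```bash
python3 -m jog '{"fingers":[0,0,0.05,0.1,0.15],"dp":[[-0.5,0,0],[-0.5,0,0],[-0.5,0,0],[-0.5,0,0],[-0.5,0,0]],"twist":[0,0,0,0,0]}' 3; python3 -m jog '{"fingers":[0.2,0.25,0.3,0.3,0.3],"dp":[[0,0,0],[0,0,0],[0,0,0],[0,0,0],[0,0,0]],"twist":[0,0,0,0,0]}'; python3 go.py 512.7 -316.2 300 165.9; python3 - <<'E'
from h import *
b=cap('wrist','w6');cap('scene','s6')
A=cv2.imread('pics/w6.png')[60:260,240:400];B=cv2.imread('pics/s6.png')[110:230,140:236]
cv2.imwrite('pics/m7.png',np.hstack([cv2.resize(A,(400,500),interpolation=3),cv2.resize(B,(400,500),interpolation=3)]))
E
```

```text
time_s: 9.15
tcp_pos: [0.513, -0.3161, 0.2186]
eef_rot: [-86.4, 89.8, -10.3]
contact_force: [0.1, 0.1, 0.0]
gripper_width: 0.0118
time_s: 9.65
tcp_pos: [0.513, -0.3161, 0.2186]
eef_rot: [-86.3, 89.8, -10.2]
contact_force: [0.2, 0.1, -0.9]
gripper_width: 0.0261
dp [-81.4  -0.   -0.1] twist 0.2 tcp [ 513.  -316.1  218.6] yaw 166.1 tilt [ 0.003  -0.0005] F [ 0.2  0.1 -0.9] w 26.1 t 9.65 j [-13.  15. -11.  -0. -64.  -1.]
```

View pics/m7.png

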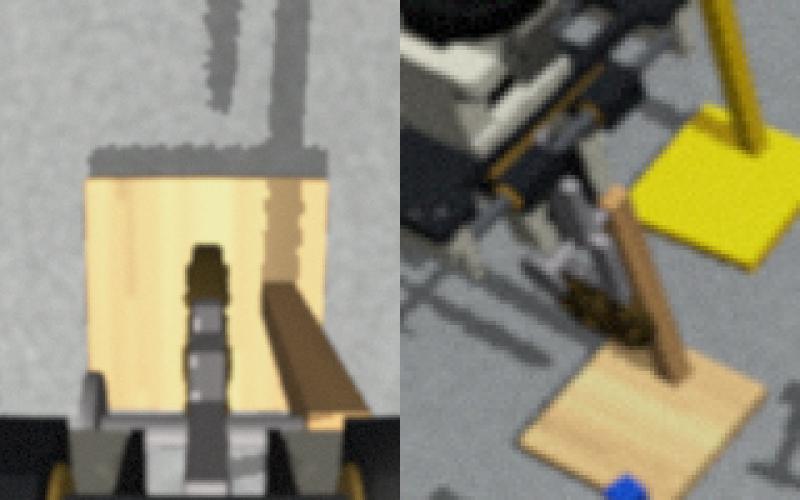

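Released; the plaque hangs upright. Withdrawing up by 80 mm, then back away.

```bash
python3 -m jog '{"fingers":[0.35,0.4,0.4,0.4,0.4],"dp":[[-10,0,0],[-30,0,0],[-55,0,0],[-85,0,0],[-110,0,0]],"twist":[0,0,0,0,0]}'; python3 -m jog '{"fingers":[0.4,0.4,0.4,0.4,0.4],"dp":[[0,0,40],[0,0,80],[0,0,120],[0,0,160],[0,0,180]],"twist":[0,0,0,0,0]}'; python3 -m jog '{"fingers":[0.4,0.4,0.4,0.4,0.4],"dp":[[0,0,0],[0,0,0],[0,0,0],[0,0,0],[0,0,0]],"twist":[0,0,0,0,0]}';  python3 - <<'E'
from h import *
cap('scene','s7');cap('top','t7')
A=cv2.imread('pics/t7.png')[130:250,400:496];B=cv2.imread('pics/s7.png')[120:300,140:490]
cv2.imwrite('pics/m8.png',np.hstack([cv2.resize(A,(240,300),interpolation=3),cv2.resize(B,(560,300),interpolation=3)]))
E
```

```text
time_s: 10.25
tcp_pos: [0.5127, -0.3163, 0.3312]
eef_rot: [-93.2, 89.7, -17.1]
contact_force: [-0.0, 0.5, 0.8]
gripper_width: 0.0352
time_s: 10.75
tcp_pos: [0.5563, -0.1391, 0.3322]
eef_rot: [-87.9, 89.7, -11.7]
contact_force: [-0.0, 0.1, -0.4]
gripper_width: 0.0356
time_s: 11.25
tcp_pos: [0.556, -0.1399, 0.3322]
eef_rot: [-87.9, 89.7, -11.7]
contact_force: [0.5, 0.2, 0.6]
gripper_width: 0.0349
```

View pics/m8.png

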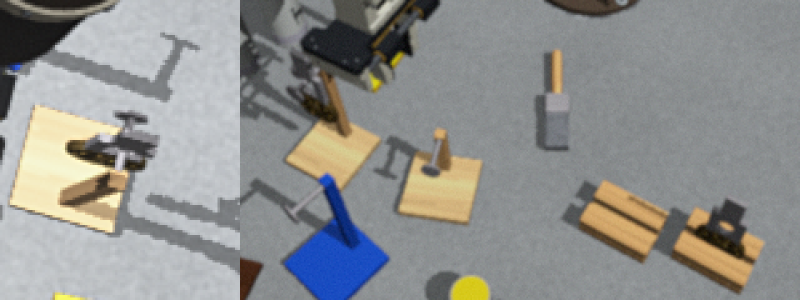

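The plaque hangs between post and disc, the gripper is well clear, and the hole plaque is standing in its block. Handing in.

```bash
python3 -c "
from plant import r
print(r.close_job())"
```

```text
the job is handed in; nothing more can be done
None
```

I hung the slotted plaque on the tall wooden stand's pin and handed the job in at about 11 s. I gripped it by the tab, slid the slot sideways over the pin and lowered it until the pin took the load. That came at the expected height, with about 10 N on the tool. I then let go and backed away upwards.

In the last top and scene pictures the plaque hangs upright between the post and the end disc. The gripper is well clear with no contact force. The round-hole plaque still stands in its block, and the low, blue and yellow stands are untouched as far as the pictures show. No check failed. I viewed 10 pictures.

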